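# Index a marking-out fixture by four clicks

### The arm

A 6-joint arm with a two-finger parallel gripper is mounted at the origin on a cart in front of the work surface, level with it; the furniture and walls round the work are solid. World frame = base frame: x ahead of the robot, y to its left, z up, the work surface at z = 0. Lengths are in m, angles in rad, forces in N, time in s.
With the tool pointing down it reaches from about 0.3 to 0.75 m from the base axis. Payload 8.5 kg.
Tool frame: the origin (TCP) lies midway between the tips of the shut fingers; the grasp point (between the pads) lies 19 mm behind it; z points along the fingers, y is the line along which they close (so a half turn about z gives the same grasp; the last joint's range is limited). The gripper opens to 85 mm and grips with 20 to 120 N. Pads are 22 mm wide; open, the fingers measure 114 mm over their backs; the gripper's body (76 mm by 85 mm) begins 54 mm behind the grasp point. The pads swing forward as they close: fully open they stand 13 mm farther back than shut.
Start: joints at [-1.509, 0.381, 1.297, -0, 1.464, -0.215], TCP at [0.15, -0.529, 0.231] pointing down, gripper open.
Joint ranges: [-3.11, 3.11], [-0.89, 2.33], [0.22, 2.48], [-1.42, 4.56], [0.17, 2.85], [-2.88, 2.88]. Speed limits (rad/s): [2.39, 2.39, 3.14, 3.14, 3.14, 3.14].

### API

Orientations are given as a unit quaternion [x, y, z, w].
In Python, from bench import readout, read_camera, camera_model, env, search_frame, outline_of, tip_of gives the robot as it stands. The module is installed in compiled form; this text tells all that it offers.
- The arm moves only by the tool apply_moves, never from a script. Its argument "plan" is a list of rows, each a list of 7 numbers: the finger opening in mm, from 0 to 85.4, then the shift along the tool's x, y, z in mm, then the turn, a rotation vector about the tool's x, y, z in degrees. In form: [[claw, x, y, z, ax, ay, az], ...]. A call has exactly 5 rows; each row is the pose to reach, as a shift and turn from the pose commanded when the call began, along the tool's axes at that moment; what a row does not reach only later rows make up. A row lasts 1/8 s, in which the tool goes at most 62.5 mm and 10.7 degrees, less where a joint would pass 70% of its speed; a pose out of reach is approached as far as the arm can. A call with a gripper value outside its range is refused whole. The fingers move at their own pace and stop on an object; "squeeze" is the grip in N (left out, the last holds). Time passes only in rows, so rows that repeat a pose let the fingers close, or fill a call up. It gives the time, the measured TCP pose, the force, the opening and the grip force at its end, in the units of the state.
- readout.get_state(): the state, without advancing time (a new reading comes with each control period).
- read_camera(name): name is "scene" or "side" or "wrist"; returns the picture (420x560x3 uint8, red, green, blue); there is no depth.
- camera_model(name): a dict with "fx", "fy", "cx", "cy" (pixels), "extrinsics" (4x4, takes a point from world to camera coordinates); the wrist camera has in their place "tool_from_camera" (4x4, takes a point from camera to tool coordinates, whose origin is the TCP and whose axes are the flange's). Camera axes: x right, y up, looking along -z (the intrinsics and any distortion apply to the point x, -y, -z); pixel columns grow to the right and rows downward; lengths in m; the calibration is good to about 2 mm. The wrist camera is an equidistant fisheye: a pixel r from the principal point sees the ray r / f radians off the axis. A picture is of the moment at which its call begins: read the wrist's pose just before it. camera_model takes no time and is no camera call.
- env.job_done(): hands the job in; it is judged then, once.
Trained networks look in the newest picture that a camera, given by its name, has taken for a name from the list of things; names that differ only in an ending like _2 or _b are one class to them, and where a whole thing is asked for, a point or a joint stands for the part that bears it (a point fixed in the world has none). Each returns a list of dicts, best first, with "conf" (0 to 1); they miss things now and then, are a little off and sometimes report something else, mostly with a low value. They report only what shows in the picture. A call takes as long as a camera call. They do not tell look-alikes from the thing itself.
- search_frame(name, camera): "position" ([x, y, z] in m, in the coordinates of the camera as it stood for that picture, good to about 4 mm: the middle of the surface that is visible of it).
- outline_of(name, camera): "region" (420x560 bool, what is visible of it).
- tip_of(name, camera): "position" ([x, y, z] in m, in the coordinates of the camera as it stood for that picture, good to about 4 mm: a listed point, or the origin of a listed thing).
The state is a dict: "time_s": time; "joint_pos": joint angles; "dq": joint speeds; "joint_efforts": joint torques, N m; "ee_pos": TCP position; "tool_rot": TCP orientation; "contact_force": force on the tool from outside, world axes, zero at the start; "torque": the same for the moment, N m; "width": finger opening in m; "grip_force": force on a finger pad.
Only numpy, scipy, OpenCV 4.12 (cv2) and the standard library are available. Lean on these libraries where they do the work, as an engineer would, in place of code of your own. Each camera call takes 0.05 s, during which the arm holds its last target. There are 200 camera calls.

### The job

A flange blank is being marked out in thirds on the round indexing fixture. With a fingertip, push the lug on the fixture's dial round clockwise (seen from above) by exactly four clicks, counting them as they are felt, so that the dial rests in its fourth click stop; do not run on into a fifth click and do not turn it the wrong way. Only push the lug, never pinch it, and leave the oil can, the screw tin and the bottle standing where they are.

Things in the scene. Friction and masses are not known exactly. Their poses are not given: they have to be found in the camera images.
- dial_center (a point): Centre of the upper face of the dial, on its upright axis, 42 mm above the bench. The dial is a bare aluminium disc, 128 mm in diameter, with 12 tick lines near its rim, on a fixed round grey foot 160 mm in diameter. On its middle sits a steel flange blank, 52 mm in diameter, with clamp nut and stud, up to 28 mm above the dial's face. x axis: from the axis towards the lug, turning with the dial; z up.
- lug_mid (a point): Centre of the finger lug, the one dark steel block upright on the dial near its rim: 22 mm along the radius, 16 mm thick along the direction of turning, 30 mm high (top 72 mm above the bench). It lies 50 mm from the dial's axis, 15 mm above its face, at any angle at the start. x axis outward along the radius, y anticlockwise, z up. Pushing its anticlockwise (+y) face turns the dial clockwise.
- dial (a joint): Turn of the dial in rad, growing clockwise seen from above; 0 is its click stop at the start (within 0.1). Stops every 30 degrees (0.5236), so four clicks are 120 degrees (2.094). A sprung ball holds it in each stop: a push of about 9 N on the lug lifts it out; from half-way on the dial snaps by itself into the next stop, ahead of a slow finger, and stays there. It cannot be lifted.
- oil_can: Bystander: loose red oil can, 68 mm in diameter, 165 mm high with its upright spout; origin at the centre of its underside.
- screw_tin: Bystander: loose open metal tin of screws, 76 mm in diameter, 50 mm high; origin at the centre of its underside.
- marking_blue: Bystander: loose small blue bottle with a black cap, 33 mm in diameter, 68 mm high; origin at the centre of its underside.
Not all that is in view belongs to the job. What is shaped like the part that bears dial_center but green is not meant.

How it is judged:
On the way:
1. a finger pushes on the anticlockwise face of the lug (contact force between the fingers and lug_rear above 1 N), for 0.1 s.
At the end, for the whole second after the job is handed in: The dial rests in the fourth click stop clockwise from the start: 2.094 rad within 0.12 rad, turning slower than 0.05 rad/s; the oil can, tin and bottle stand upright (within 0.15 rad), within 20 mm of where they were (value of joint dial between 1.9744 and 2.2144 rad and velocity of joint dial between -0.05 and 0.05 rad/s and distance of each of oil_can, screw_tin, marking_blue from where it was at the start of the episode below 0.02 m and angle between each of oil_can, screw_tin, marking_blue's own z axis and vertical below 0.15 rad); the robot touches nothing.
It fails at once if the dial is run on past half-way to the fifth click (value of joint dial above 2.3562 rad).
It fails at once if the dial is turned the wrong way by half a click or more (value of joint dial below -0.2618 rad).
It fails at once if the lug is pinched: the fingers press on both its halves (contact force between the fingers and lug_rear above 1.5 N and contact force between the fingers and lug_front above 1.5 N).
It fails at once if a bystander is shifted, lifted or tipped (distance of any of oil_can, screw_tin, marking_blue from where it was at the start of the episode above 0.02 m or angle between any of oil_can, screw_tin, marking_blue's own z axis and vertical above 0.15 rad).
It also fails if it takes over 48 s, if anything falls off the work surface, if the arm or the gripper's body presses on something with over 40 N, if the wrist force passes 120 N, or if a joint passes its speed limit or range.

## Working session

There is one attempt and no reset: what is moved stays moved. The work goes in short steps, Python scripts to look and compute and a tool call to move; the robot and the scene stay as the last step left them, time stands still between calls to the robot, and variables do not carry over. Pictures are saved under pics/ and viewed, at most 10 in all, crops included, and the job is handed in when it is done.

Besides the shell and the picture viewer there is one more tool, called as name(argument=value, ...), one argument or row to a line, values as JSON. apply_moves: Moves the arm, as the interface text tells. Its arguments: {"type":"object","properties":{"plan":{"type":"array","items":{"type":"array","items":{"type":"number"}}},"squeeze":{"type":"number"}},"required":["plan"]}

```bash
mkdir -p pics
cat > h.py <<'E'
import numpy as np, cv2
from bench import *
def w(cam,p):
    E=np.array(camera_model(cam)["extrinsics"]); return (np.linalg.inv(E)@np.r_[p,1])[:3]
E
python3 - <<'E'
from h import *
a=read_camera("scene"); b=read_camera("side")
cv2.imwrite("pics/a.png",np.hstack([a,b])[:,:,::-1][:, :]) 
im=cv2.resize(np.vstack([a,b]),None,fx=.71,fy=.71); cv2.imwrite("pics/ab.png",im[:,:,::-1])
for c in("scene","side"):
    for n in("dial_center","lug_mid","oil_can","screw_tin","marking_blue"):
        print(c,n,[(np.round(w(c,d["position"]),3).tolist(),round(d["conf"],2)) for d in tip_of(n,c)])
print(readout.get_state())
m=camera_model("scene");print(m)
E
```

```text
scene dial_center [([0.657, -0.38, 0.038], 0.92), ([0.539, 0.0, 0.04], 0.62)]
scene lug_mid [([0.491, -0.008, 0.056], 0.84), ([0.614, -0.399, 0.056], 0.67)]
scene oil_can []
scene screw_tin [([0.407, -0.16, 0.005], 0.67)]
scene marking_blue [([0.404, -0.158, 0.004], 0.61), ([0.736, 0.109, 0.002], 0.47)]
side dial_center [([0.54, -0.002, 0.042], 0.92), ([0.659, -0.375, 0.047], 0.72), ([0.562, 0.229, 0.044], 0.65)]
side lug_mid [([0.518, 0.223, 0.057], 0.84), ([0.494, -0.016, 0.059], 0.81), ([0.607, -0.395, 0.059], 0.78)]
side oil_can [([0.712, 0.351, -0.001], 0.83), ([0.406, -0.162, -0.001], 0.53)]
side screw_tin [([0.406, -0.155, -0.0], 0.94)]
side marking_blue [([0.729, 0.104, 0.0], 0.71)]
{'time_s': 0.6, 'joint_pos': array([-1.50930123e+00,  3.80590638e-01,  1.29742458e+00, -8.62431967e-08,
        1.46357581e+00, -2.15294109e-01]), 'dq': array([-0.00149706,  0.00132951, -0.00026435,  0.00137118, -0.00071826,
       -0.00015619]), 'joint_efforts': array([-1.79241597e-04, -4.48148847e+01, -2.31404525e+01, -1.41824762e-04,
        4.68563721e-04,  1.92584525e-05]), 'ee_pos': array([ 0.15029711, -0.52904282,  0.23131913]), 'tool_rot': array([ 9.90438742e-01,  1.37953250e-01, -1.05065427e-07,  8.05492641e-07]), 'contact_force': array([-0.04514358,  0.27556672,  0.61616355]), 'torque': array([ 0.00446269, -0.00654107,  0.02769842]), 'grip_force': 0.0, 'width': 0.08567867995541305}
{'fx': 535.6219352983882, 'fy': 535.6219352983882, 'cx': 283.8571123348304, 'cy': 211.48794983915835, 'extrinsics': array([[ 0.82589945, -0.56335952, -0.0227189 , -0.46477786],
       [ 0.24342838,  0.31994718,  0.91562898, -0.19524917],
       [-0.50855945, -0.7617479 ,  0.40138189, -1.4833746 ],
       [ 0.        ,  0.        ,  0.        ,  1.        ]])}
```

View pics/ab.png

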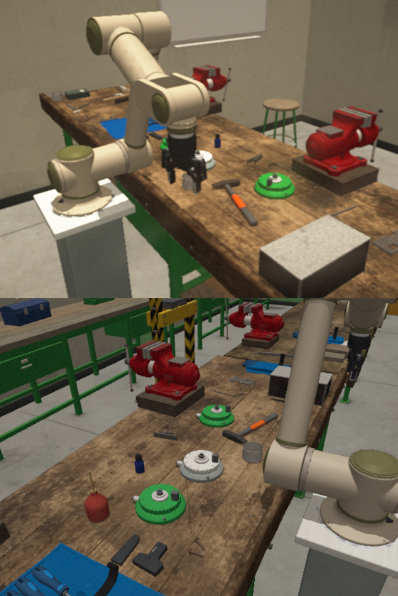

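Three fixtures show in the side half: green at (160,502), bare aluminium at (200,464) and green at (217,415). The aluminium one, at about (0.54, 0.0), fits the text; the green ones are excluded. The tin is at (252,452), the bottle at (140,463) and the oil can at (97,508). I'll confirm with a crop.

Run:
```python
from h import *
b=read_camera("side")
c=cv2.resize(b[170:300,190:390],None,fx=4,fy=4,interpolation=cv2.INTER_CUBIC)
cv2.imwrite("pics/c.png",c[:,:,::-1])
```

```text
(no output)
```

View pics/c.png

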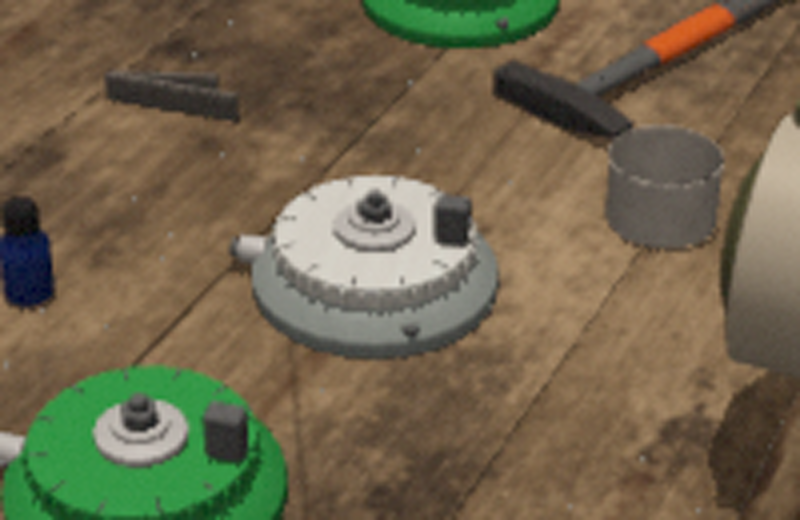

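The crop confirms it: the bare aluminium dial on the grey foot is at crop (375,240), with its dark lug at (452,220), on the robot side. I'll hover near the lug's anticlockwise side with the gripper shut.

```bash
cat >> h.py <<'E'
from scipy.spatial.transform import Rotation as R
def goto(p,psi,s=None):
    s=s or readout.get_state(); r=R.from_quat(s["tool_rot"])
    sh=r.inv().apply(np.array(p)-s["ee_pos"])*1000
    a=np.radians(psi); M=np.array([[np.cos(a),np.sin(a),0],[np.sin(a),-np.cos(a),0],[0,0,-1]]).T
    rv=(r.inv()*R.from_matrix(M)).as_rotvec(degrees=True)
    print("shift",sh.round(1),"turn",rv.round(1))
E
python3 -c "
from h import *
goto([.498,-.042,.2],103)"
```

```text
shift [ 467.6 -373.5   31.3] turn [  0.    0.  -87.1]
```

apply_moves(
  plan=[
    [0, 46, -37, 0, 0, 0, -9],
    [0, 92, -74, 0, 0, 0, -18],
    [0, 138, -111, 0, 0, 0, -27],
    [0, 184, -148, 0, 0, 0, -36],
    [0, 230, -185, 0, 0, 0, -45],
  ],
)

```text
time_s: 1.27
ee_pos: [0.3218, -0.2867, 0.2315]
tool_rot: [0.861, 0.509, 0.0, 0.0]
contact_force: [0.7, 0.5, 0.8]
width: -0.0
grip_force: 0.0
```

```bash
python3 -c "
from h import *
goto([.498,-.042,.2],103)"
```

```text
shift [299.3  36.2  31.5] turn [  0.    0.  -41.9]
```

apply_moves(
  plan=[
    [0, 57, 7, 6, 0, 0, -9],
    [0, 115, 14, 12, 0, 0, -18],
    [0, 173, 21, 18, 0, 0, -27],
    [0, 231, 28, 25, 0, 0, -35],
    [0, 285, 35, 31, 0, 0, -42],
  ],
)

```text
time_s: 1.9
ee_pos: [0.4913, -0.0545, 0.2003]
tool_rot: [0.622, 0.783, 0.0, 0.0]
contact_force: [0.8, -1.4, 0.2]
width: 0.0002
grip_force: 0.0
```

```bash
cat > look.py <<'E'
from h import *
import sys
s=readout.get_state(); im=read_camera("wrist"); T=np.array(camera_model("wrist")["tool_from_camera"])
print(s["time_s"],s["ee_pos"].round(4),s["contact_force"].round(1))
cv2.imwrite("pics/%s.png"%sys.argv[1],im[:,:,::-1])
r=R.from_quat(s["tool_rot"]).as_matrix()
for n in("dial_center","lug_mid"):
    for d in tip_of(n,"wrist"):
        p=r@(T@np.r_[d["position"],1])[:3]+s["ee_pos"]; print(n,p.round(4),round(d["conf"],2))
    read=None
for c in("side","scene"):
    read_camera(c)
    for n in("dial_center","lug_mid"):
        for d in tip_of(n,c): print(c,n,w(c,d["position"]).round(4),round(d["conf"],2))
E
python3 look.py d; python3 -c "
from h import *
m=camera_model('wrist');print(m)"
```

```text
1.9 [ 0.4913 -0.0545  0.2003] [ 0.8 -1.4  0.2]
dial_center [ 0.5423 -0.0031  0.041 ] 0.7
lug_mid [ 0.4904 -0.0178  0.0553] 0.69
side dial_center [ 0.6576 -0.3799  0.0469] 0.72
side dial_center [ 0.5377 -0.0039  0.046 ] 0.71
side dial_center [0.565  0.2315 0.0431] 0.59
side lug_mid [ 0.4937 -0.0145  0.0583] 0.98
side lug_mid [0.5193 0.224  0.0553] 0.92
side lug_mid [ 0.6061 -0.3954  0.0605] 0.91
scene dial_center [ 0.5376 -0.0027  0.0388] 0.75
scene dial_center [0.5615 0.234  0.0433] 0.58
scene dial_center [ 0.6571 -0.3785  0.0404] 0.58
scene lug_mid [ 0.4925 -0.0111  0.057 ] 0.77
scene lug_mid [0.514  0.2231 0.0598] 0.74
scene lug_mid [ 0.6134 -0.3996  0.0562] 0.7
{'fx': 325.19226210127806, 'fy': 325.19226210127806, 'cx': 281.4331570149223, 'cy': 202.8432997423099, 'tool_from_camera': array([[ 1.55675916e-03,  9.53311901e-01,  3.01983437e-01,
         7.80907236e-02],
       [ 9.99998773e-01, -1.43125151e-03, -6.36883093e-04,
        -4.78161443e-05],
       [-1.74933981e-04,  3.01984058e-01, -9.53312959e-01,
        -1.41989172e-01],
       [ 0.00000000e+00,  0.00000000e+00,  0.00000000e+00,
         1.00000000e+00]])}
```

View pics/d.png

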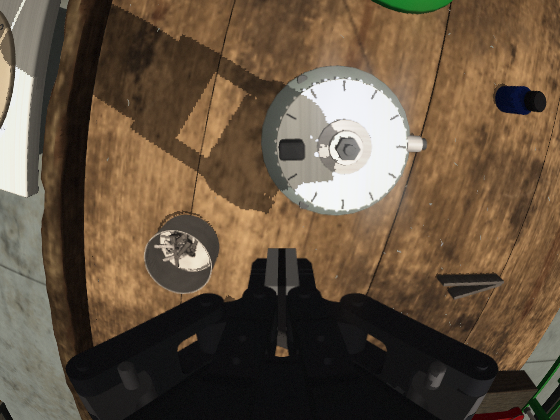

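The wrist view shows the dial's nut at (346,149), the lug top at (291,149) and the dial disc from about 278 to 410. The tin is at (180,255) and clear of the path.

```bash
cat >> h.py <<'E'
def ray(u,v,z,s):
    m=camera_model("wrist"); T=np.array(m["tool_from_camera"]); r=R.from_quat(s["tool_rot"]).as_matrix()
    a=np.array([u-m["cx"],v-m["cy"]])/m["fx"]; t=np.hypot(*a)
    d=np.array([np.sin(t)*a[0]/t,-np.sin(t)*a[1]/t,-np.cos(t)])
    o=r@T[:3,3]+s["ee_pos"]; d=r@T[:3,:3]@d
    return o+d*(z-o[2])/d[2]
E
python3 - <<'E'
from h import *
s=readout.get_state(); im=cv2.imread("pics/d.png")
c=ray(346,148,.070,s); print("now",s["ee_pos"].round(4),"nut",c.round(4))
g=im.max(2); mk=np.zeros_like(g); mk[125:175,270:314]=(g[125:175,270:314]<55)
n,l,st,ce=cv2.connectedComponentsWithStats(mk); k=1+st[1:,4].argmax(); print(st[k],ce[k])
l1=ray(ce[k][0]+1,ce[k][1],.071,s); print("lug",l1.round(4))
d=l1-c; print(np.hypot(*d[:2]),np.degrees(np.arctan2(d[1],d[0]))%360)
E
```

```text
now [ 0.49   -0.0573  0.2006] nut [ 0.5348 -0.0053  0.07  ]
[279 139  24  21 354] [288.97457627 149.29378531]
lug [ 0.4885 -0.0175  0.071 ]
0.04793634226465072 194.70514367797094
```

```bash
python3 -c "
from h import *
goto([.497,-.045,.051],104)"
```

```text
shift [ 10.5   9.5 149.6] turn [ 0.   0.  -1.3]
```

apply_moves(
  plan=[
    [0, 5, 5, 40, 0, 0, -1],
    [0, 10, 10, 80, 0, 0, -1],
    [0, 10, 10, 120, 0, 0, -1],
    [0, 10, 10, 140, 0, 0, -1],
    [0, 10, 10, 149, 0, 0, -1],
  ],
)

```text
time_s: 2.98
ee_pos: [0.4974, -0.045, 0.0506]
tool_rot: [0.617, 0.787, -0.0, -0.001]
contact_force: [-0.4, -0.1, -0.4]
width: -0.0002
grip_force: 0.0
```

```bash
cat > st.py <<'E'
from h import *
s=readout.get_state(); C=np.array([.538,-.003]); d=s["ee_pos"][:2]-C
x=R.from_quat(s["tool_rot"]).apply([1,0,0]); psi=np.degrees(np.arctan2(x[1],x[0])); th=np.radians(psi+90)
u=np.array([np.cos(th),np.sin(th)]); t=np.array([np.sin(th),-np.cos(th)])
print("t",round(s["time_s"],2),s["ee_pos"].round(4),"psi",psi.round(1),"rad",(d@u*1e3).round(1),"tan",(d@t*1e3).round(1),"F",s["contact_force"].round(1),"Ftan",(s["contact_force"][:2]@t).round(1),"tau",s["torque"].round(2))
E
python3 st.py
```

```text
t 2.98 [ 0.4974 -0.045   0.0506] psi 103.8 rad 49.4 tan -31.1 F [-0.4 -0.1 -0.4] Ftan -0.0 tau [ 0.01  0.02 -0.02]
```

apply_moves(
  plan=[
    [0, 4, 0, 0, 0, 0, 0],
    [0, 8, 0, 0, 0, 0, 0],
    [0, 10, 0, 0, 0, 0, 0],
    [0, 11.5, 0, 0, 0, 0, 0],
    [0, 13, 0, 0, 0, 0, 0],
  ],
)

```text
time_s: 3.6
ee_pos: [0.4955, -0.0338, 0.0522]
tool_rot: [0.616, 0.788, -0.001, 0.002]
contact_force: [-1.9, -13.9, 0.4]
width: 0.0002
grip_force: 6.5
```

```bash
python3 st.py
python3 - <<'E'
import numpy as np
for d in (2,4,6,8,10,3,9,12,15):
    a=np.radians(d); cx,cy=19,50
    print(d,round(cx-(cx*np.cos(a)-cy*np.sin(a)),1),round(cy-(cx*np.sin(a)+cy*np.cos(a)),1))
E
```

```text
t 3.6 [ 0.4955 -0.0338  0.0522] psi 103.9 rad 48.7 tan -19.7 F [ -1.9 -13.9   0.4] Ftan -13.0 tau [-2.23  0.31  0.02]
2 1.8 -0.6
4 3.5 -1.2
6 5.3 -1.7
8 7.1 -2.2
10 9.0 -2.5
3 2.6 -0.9
9 8.1 -2.4
12 10.8 -2.9
15 13.6 -3.2
```

apply_moves(
  plan=[
    [0, 1.8, -0.6, 0, 0, 0, 2],
    [0, 3.5, -1.2, 0, 0, 0, 4],
    [0, 5.3, -1.7, 0, 0, 0, 6],
    [0, 7.1, -2.2, 0, 0, 0, 8],
    [0, 9.0, -2.5, 0, 0, 0, 10],
  ],
)

```text
time_s: 4.22
ee_pos: [0.4906, -0.0241, 0.0521]
tool_rot: [0.683, 0.73, 0.0, 0.001]
contact_force: [-0.8, -3.3, 1.9]
width: -0.0003
grip_force: 1.6
```

```bash
python3 st.py
```

```text
t 4.22 [ 0.4906 -0.0241  0.0521] psi 93.8 rad 48.7 tan -18.0 F [-0.8 -3.3  1.9] Ftan -3.2 tau [-0.49  0.12  0.01]
```

apply_moves(
  plan=[
    [0, 0.9, -0.3, 0, 0, 0, 1],
    [0, 1.8, -0.6, 0, 0, 0, 2],
    [0, 2.6, -0.9, 0, 0, 0, 3],
    [0, 3.5, -1.2, 0, 0, 0, 4],
    [0, 4.4, -1.5, 0, 0, 0, 5],
  ],
)

```text
time_s: 4.85
ee_pos: [0.4881, -0.0191, 0.0512]
tool_rot: [0.714, 0.7, -0.0, -0.0]
contact_force: [-0.1, -0.2, 0.1]
width: -0.0003
grip_force: 0.0
```

```bash
python3 st.py
```

```text
t 4.85 [ 0.4881 -0.0191  0.0512] psi 88.8 rad 49.5 tan -17.1 F [-0.1 -0.2  0.1] Ftan -0.2 tau [ 0.01 -0.03 -0.02]
```

First click felt: the force rose to 13 N, then dropped to 0. Going on.

apply_moves(
  plan=[
    [0, 1.8, -0.5, 0, 0, 0, 2],
    [0, 3.5, -1.0, 0, 0, 0, 4],
    [0, 5.3, -1.5, 0, 0, 0, 6],
    [0, 7.1, -2.0, 0, 0, 0, 8],
    [0, 9.0, -2.2, 0, 0, 0, 10],
  ],
)

```text
time_s: 5.48
ee_pos: [0.4862, -0.01, 0.0512]
tool_rot: [0.773, 0.634, -0.0, -0.0]
contact_force: [-0.5, 0.6, 0.1]
width: 0.0002
grip_force: 0.0
```

```bash
python3 st.py
```

```text
t 5.47 [ 0.4862 -0.01    0.0512] psi 78.8 rad 49.5 tan -17.0 F [-0.5  0.6  0.1] Ftan 0.5 tau [ 0.01 -0.01 -0.04]
```

apply_moves(
  plan=[
    [0, 1.8, -0.5, 0, 0, 0, 2],
    [0, 3.5, -1.0, 0, 0, 0, 4],
    [0, 5.3, -1.5, 0, 0, 0, 6],
    [0, 7.1, -2.0, 0, 0, 0, 8],
    [0, 9.0, -2.2, 0, 0, 0, 10],
  ],
)

```text
time_s: 6.1
ee_pos: [0.4857, -0.0018, 0.0512]
tool_rot: [0.825, 0.565, -0.001, 0.0]
contact_force: [-1.2, -6.2, -0.3]
width: -0.0
grip_force: 3.1
```

```bash
python3 st.py
```

```text
t 6.1 [ 0.4857 -0.0018  0.0512] psi 68.8 rad 49.2 tan -17.8 F [-1.2 -6.2 -0.3] Ftan -6.3 tau [-0.93  0.27 -0.03]
```

apply_moves(
  plan=[
    [0, 1.8, -0.5, 0, 0, 0, 2],
    [0, 3.5, -1.0, 0, 0, 0, 4],
    [0, 5.3, -1.5, 0, 0, 0, 6],
    [0, 7.1, -2.0, 0, 0, 0, 8],
    [0, 9.0, -2.2, 0, 0, 0, 10],
  ],
)

```text
time_s: 6.72
ee_pos: [0.487, 0.0082, 0.0512]
tool_rot: [0.871, 0.491, -0.0, -0.0]
contact_force: [-0.7, 0.2, 0.8]
width: -0.0007
grip_force: 0.2
```

```bash
python3 st.py
```

```text
t 6.72 [0.487  0.0082 0.0512] psi 58.8 rad 49.4 tan -16.8 F [-0.7  0.2  0.8] Ftan -0.2 tau [-0.04 -0.03 -0.03]
```

The second click has gone, at a finger angle of about 47°. I'll push on through the third, to about 77°.

apply_moves(
  plan=[
    [0, 1.8, -0.5, 0, 0, 0, 2],
    [0, 3.5, -1.0, 0, 0, 0, 4],
    [0, 5.3, -1.5, 0, 0, 0, 6],
    [0, 7.1, -2.0, 0, 0, 0, 8],
    [0, 9.0, -2.2, 0, 0, 0, 10],
  ],
)

```text
time_s: 7.35
ee_pos: [0.4897, 0.0172, 0.0512]
tool_rot: [0.911, 0.413, -0.0, -0.0]
contact_force: [-0.2, 0.4, 0.5]
width: 0.0
grip_force: 0.0
```

apply_moves(
  plan=[
    [0, 1.8, -0.5, 0, 0, 0, 2],
    [0, 3.5, -1.0, 0, 0, 0, 4],
    [0, 5.3, -1.5, 0, 0, 0, 6],
    [0, 7.1, -2.0, 0, 0, 0, 8],
    [0, 9.0, -2.2, 0, 0, 0, 10],
  ],
)

```text
time_s: 7.98
ee_pos: [0.4933, 0.0246, 0.0512]
tool_rot: [0.943, 0.332, -0.001, 0.0]
contact_force: [-3.6, -6.0, 2.8]
width: -0.0001
grip_force: 3.3
```

```bash
python3 st.py
```

```text
t 7.97 [0.4933 0.0246 0.0512] psi 38.8 rad 49.5 tan -17.6 F [-3.6 -6.   2.8] Ftan -6.5 tau [-0.85  0.58 -0.08]
```

apply_moves(
  plan=[
    [0, 1.8, -0.5, 0, 0, 0, 2],
    [0, 3.5, -1.0, 0, 0, 0, 4],
    [0, 5.3, -1.5, 0, 0, 0, 6],
    [0, 7.1, -2.0, 0, 0, 0, 8],
    [0, 9.0, -2.2, 0, 0, 0, 10],
  ],
)

```text
time_s: 8.6
ee_pos: [0.4994, 0.0326, 0.0512]
tool_rot: [0.969, 0.248, -0.0, -0.0]
contact_force: [0.4, -1.1, 0.7]
width: -0.0002
grip_force: 0.5
```

```bash
python3 st.py
```

```text
t 8.6 [0.4994 0.0326 0.0512] psi 28.8 rad 49.8 tan -16.7 F [ 0.4 -1.1  0.7] Ftan -0.2 tau [-0.1   0.11 -0.05]
```

Third click felt. Now the fourth, stopping at the first force drop.

apply_moves(
  plan=[
    [0, 1.8, -0.5, 0, 0, 0, 2],
    [0, 3.5, -1.0, 0, 0, 0, 4],
    [0, 5.3, -1.5, 0, 0, 0, 6],
    [0, 7.1, -2.0, 0, 0, 0, 8],
    [0, 9.0, -2.2, 0, 0, 0, 10],
  ],
)

```text
time_s: 9.22
ee_pos: [0.5064, 0.0391, 0.0512]
tool_rot: [0.987, 0.163, -0.0, -0.0]
contact_force: [0.1, 0.6, -0.1]
width: 0.0001
grip_force: 0.0
```

apply_moves(
  plan=[
    [0, 1.8, -0.5, 0, 0, 0, 2],
    [0, 3.5, -1.0, 0, 0, 0, 4],
    [0, 5.3, -1.5, 0, 0, 0, 6],
    [0, 7.1, -2.0, 0, 0, 0, 8],
    [0, 9.0, -2.2, 0, 0, 0, 10],
  ],
)

```text
time_s: 9.85
ee_pos: [0.5129, 0.0436, 0.0512]
tool_rot: [0.997, 0.076, -0.002, 0.0]
contact_force: [-7.1, -1.4, 2.8]
width: 0.0002
grip_force: 3.3
```

```bash
python3 st.py
```

```text
t 9.85 [0.5129 0.0436 0.0512] psi 8.7 rad 49.9 tan -17.7 F [-7.1 -1.4  2.8] Ftan -7.3 tau [-0.4   0.96  0.01]
```

apply_moves(
  plan=[
    [0, 1.8, -0.5, 0, 0, 0, 2],
    [0, 3.5, -1.0, 0, 0, 0, 4],
    [0, 5.3, -1.5, 0, 0, 0, 6],
    [0, 7.1, -2.0, 0, 0, 0, 8],
    [0, 8.1, -2.1, 0, 0, 0, 9],
  ],
)

```text
time_s: 10.48
ee_pos: [0.5223, 0.0474, 0.0512]
tool_rot: [1.0, -0.002, 0.0, -0.0]
contact_force: [-1.4, 1.3, -0.7]
width: 0.0002
grip_force: 0.8
```

```bash
python3 st.py
```

```text
t 10.47 [0.5223 0.0474 0.0512] psi -0.2 rad 50.3 tan -15.8 F [-1.4  1.3 -0.7] Ftan -1.4 tau [0.14 0.27 0.01]
```

apply_moves(
  plan=[
    [0, 0, 0, 0, 0, 0, 0],
    [0, 0, 0, 0, 0, 0, 0],
    [0, 0, 0, 0, 0, 0, 0],
    [0, 0, 0, 0, 0, 0, 0],
    [0, 0, 0, 0, 0, 0, 0],
  ],
)

```text
time_s: 11.1
ee_pos: [0.5222, 0.0471, 0.0514]
tool_rot: [1.0, -0.001, 0.0, -0.0]
contact_force: [-0.2, 0.1, 0.4]
width: -0.0
grip_force: 0.0
```

```bash
python3 st.py; python3 look.py e
```

```text
t 11.1 [0.5222 0.0471 0.0514] psi -0.1 rad 50.1 tan -16.0 F [-0.2  0.1  0.4] Ftan -0.2 tau [-0.02  0.01  0.01]
11.1 [0.5222 0.0471 0.0514] [-0.2  0.1  0.4]
dial_center [ 0.5423 -0.0053  0.041 ] 0.89
lug_mid [0.5155 0.2242 0.0588] 0.73
lug_mid [0.5435 0.0434 0.0535] 0.67
side dial_center [ 0.6585 -0.3794  0.0474] 0.91
side dial_center [ 0.5378 -0.0013  0.0432] 0.87
side dial_center [0.5587 0.2319 0.0441] 0.62
side lug_mid [0.5176 0.2216 0.0555] 0.98
side lug_mid [ 0.6079 -0.3956  0.0575] 0.57
side lug_mid [ 0.5384 -0.004   0.0426] 0.45
scene dial_center [0.5639 0.2363 0.0416] 0.89
scene dial_center [ 0.538  -0.0065  0.0385] 0.59
scene lug_mid [0.5418 0.0536 0.0578] 0.89
scene lug_mid [0.5136 0.2246 0.0601] 0.83
scene lug_mid [ 0.613  -0.4025  0.0556] 0.69
```

View pics/e.png

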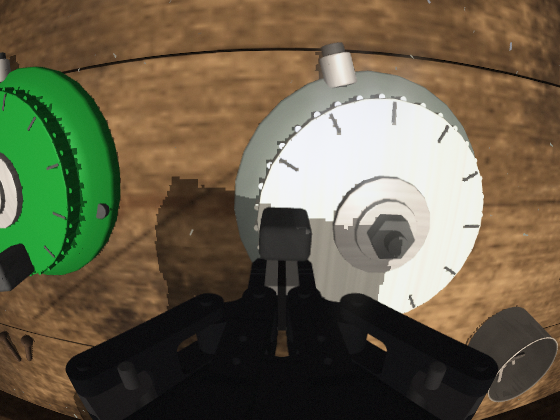

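The picture shows the lug at the fingertip: front face at rows 208–234, top at about (285,247), nut at (392,228). I'll work out the dial angle.

```bash
python3 - <<'E'
from h import *
s=readout.get_state(); C=np.array([.538,-.003])
for n,u,v,z in(("nut",392,225,.068),("lugtopfront",285,234,.072),("lugbasefront",285,208,.042)):
    p=ray(u,v,z,s)[:2]; d=p-C; print(n,p.round(4),(np.hypot(*d)*1e3).round(1),np.degrees(np.arctan2(d[1],d[0])).round(1))
E
python3 -c "
import cv2;a=cv2.imread('pics/e.png')[180:280,220:420];cv2.imwrite('pics/f.png',cv2.resize(a,None,fx=4,fy=4))"
```

```text
nut [5.493e-01 3.000e-04] 11.7 16.4
lugtopfront [0.5474 0.0465] 50.4 79.3
lugbasefront [0.5485 0.0462] 50.3 78.0
```

View pics/f.png

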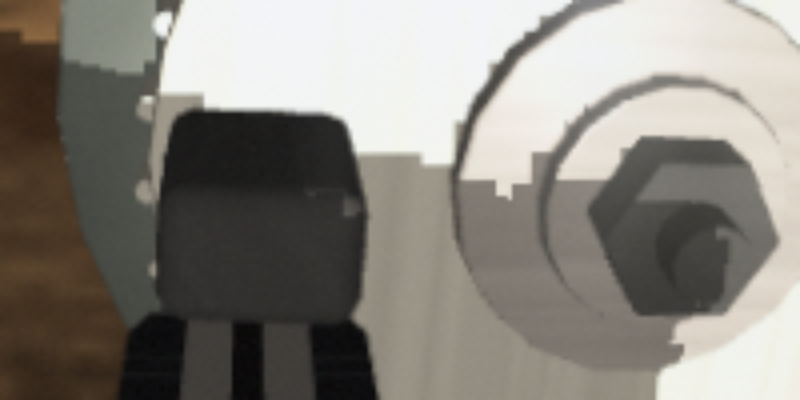

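The lug's front face is at about 78.5°, so its centre is at about 87°. The dial sits balanced near the half-way point (about 107°) and has not yet snapped. I'll push a few degrees more, gently.

apply_moves(
  plan=[
    [0, 0.7, -0.2, 0, 0, 0, 0.8],
    [0, 1.4, -0.4, 0, 0, 0, 1.6],
    [0, 2.1, -0.6, 0, 0, 0, 2.4],
    [0, 2.8, -0.8, 0, 0, 0, 3.2],
    [0, 2.8, -0.8, 0, 0, 0, 3.2],
  ],
)

```text
time_s: 12.18
ee_pos: [0.525, 0.048, 0.0513]
tool_rot: [1.0, -0.029, 0.0, 0.0]
contact_force: [-0.1, -0.3, -0.5]
width: 0.0
grip_force: 0.0
```

```bash
python3 st.py; python3 look.py g
```

```text
t 12.18 [0.525  0.048  0.0513] psi -3.4 rad 50.1 tan -15.9 F [-0.1 -0.3 -0.5] Ftan -0.1 tau [-0.01  0.01 -0.04]
12.175 [0.525  0.048  0.0513] [-0.1 -0.3 -0.5]
dial_center [0.5615 0.233  0.0397] 0.83
dial_center [ 0.5408 -0.002   0.0367] 0.71
lug_mid [0.5173 0.2227 0.06  ] 0.92
lug_mid [0.5494 0.0461 0.0522] 0.69
side dial_center [0.5616 0.2333 0.0402] 0.97
side dial_center [ 0.6565 -0.3789  0.0473] 0.8
side dial_center [ 0.54   -0.0008  0.0445] 0.73
side lug_mid [0.519  0.2253 0.0555] 0.92
side lug_mid [0.5574 0.0446 0.0616] 0.91
side lug_mid [ 0.6063 -0.3959  0.0592] 0.91
scene dial_center [0.564  0.2366 0.0447] 0.92
scene dial_center [ 0.5364 -0.0063  0.04  ] 0.83
scene dial_center [ 0.6573 -0.3796  0.0414] 0.61
scene lug_mid [0.5515 0.0462 0.0549] 0.98
scene lug_mid [ 0.6148 -0.4001  0.0543] 0.87
scene lug_mid [0.5121 0.227  0.0571] 0.84
```

View pics/g.png

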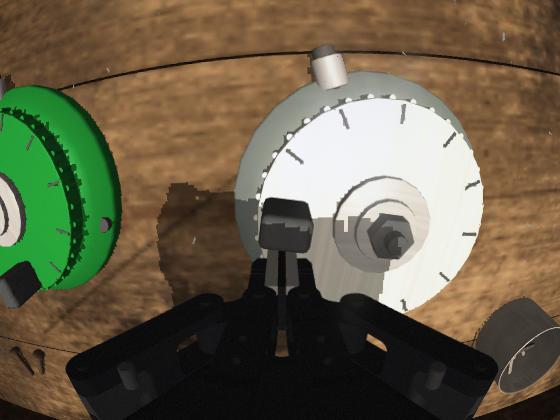

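The lug now stands clear ahead of the finger at (285,225), at about 73–74°. That is the fourth stop (194° − 120°). I'll back off and rise.

apply_moves(
  plan=[
    [0, -6, 0, 0, 0, 0, 0],
    [0, -10, 0, -5, 0, 0, 0],
    [0, -10, 0, -50, 0, 0, 0],
    [0, -10, 0, -100, 0, 0, 0],
    [0, -10, 0, -130, 0, 0, 0],
  ],
)

```text
time_s: 13.25
ee_pos: [0.515, 0.0486, 0.1841]
tool_rot: [1.0, -0.029, 0.002, 0.0]
contact_force: [1.3, 0.7, 0.3]
width: -0.0003
grip_force: 0.0
```

apply_moves(
  plan=[
    [0, 0, 0, 0, 0, 0, 0],
    [0, 0, 0, 0, 0, 0, 0],
    [0, 0, 0, 0, 0, 0, 0],
    [0, 0, 0, 0, 0, 0, 0],
    [0, 0, 0, 0, 0, 0, 0],
  ],
)

```text
time_s: 13.88
ee_pos: [0.5148, 0.0485, 0.1809]
tool_rot: [1.0, -0.029, -0.0, -0.0]
contact_force: [0.4, 0.1, -0.3]
width: 0.0001
grip_force: 0.0
```

```bash
python3 st.py; python3 look.py i | grep -v -- "-0.3\|0.22\|0.23"
```

```text
t 13.88 [0.5148 0.0485 0.1809] psi -3.3 rad 50.1 tan -26.1 F [ 0.4  0.1 -0.3] Ftan 0.4 tau [ 0.02  0.03 -0.02]
dial_center [ 0.5434 -0.0033  0.0385] 0.59
dial_center [ 0.4057 -0.1645 -0.0014] 0.55
lug_mid [0.5508 0.0461 0.0534] 0.84
side dial_center [ 0.5402 -0.0008  0.0428] 0.57
side lug_mid [0.558  0.047  0.0589] 0.76
scene dial_center [ 0.536  -0.0028  0.0394] 0.73
scene lug_mid [0.5545 0.046  0.0531] 0.7
scene lug_mid [ 0.4035 -0.1582  0.0021] 0.56
```

View pics/i.png

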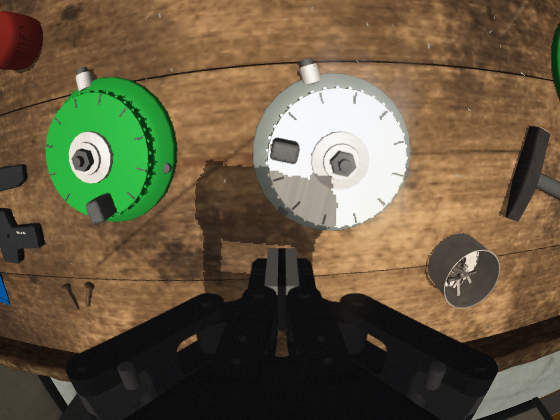

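The lug at (285,150) is at about 72–74°, which is 120° clockwise of the start. The arm is clear and the tin at (463,270) is unmoved, so I'm handing in.

```bash
python3 -c "
from bench import env
print(env.job_done())"
```

```text
the job is handed in; nothing more can be done
None
```

I pushed the lug clockwise by four clicks; the last pictures put the dial about 120° from its start, in the fourth stop. I backed the arm clear, touched no bystanders, and handed the job in at about 14 s; no verdict came back.

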